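Shut the loaded drawer, uncouple the drive arm and hold it up

TASK

The strip machine's collecting drawer has been loaded: first push it fully shut. Then pull the drive arm's spring latch sideways by its upright handle, out away from the coupler, lift the coupler end of the arm off its ball and finish while holding it there, steady and at least 6 cm above its seat, so that the ball can be cleaned: do not let go or set it down. Leave the bottle, the cup and the carton where they are.

Things in the scene. Friction and masses are not known exactly. Their poses are not given: they have to be found in the camera images.
- machine: the strip machine: a low fixed stainless housing, 260 (x) x 340 (y) x 100 high, two white grooved rollers on its rear half (up to 160 high). Origin: centre of its underside on the table; its own x points from the drawer front to the rear, y to its left, z up. It stands turned by its yaw, up to 0.3 rad, and everything below that is part of it turns with it
- drawer (a joint): how far the drawer stands out of the housing front, in m: 0 = fully shut, up to 0.11 open. It slides along the machine's x, shuts towards +x, resists with about 3 N friction and stays where left; starts at 0.05 to 0.09
- drawer_front (a point): centre of the drawer's flat steel front, on its outer face, 50 mm above the table; the front is 196 wide (machine y) and 78 tall (from 4 to 82 mm above the table), no knob: push on it anywhere along the machine's +x. When shut this point lies at machine (-0.150, 0.058, 0.050)
- ball (a point): centre of the fixed 34 mm steel ball on its thin post, at machine (-0.030, -0.090, 0.155), hidden inside the coupler while that is seated
- pivot (a joint): angle of the drive arm in rad: 0 = seated on the ball, grows as the coupler end rises, stop at 0.9. The pivot is a horizontal axis along the machine's x through machine (-0.030, 0.130, 0.155), 220 mm from the ball; 0.1 rad raises coupler and latch handle by 22 mm. It falls back by its weight when let go; about 3 to 6 N at the latch handle lifts it
- drive_arm: the drive arm: an aluminium bar 24 wide and 200 long along the machine's y, with a 50 x 52 mm steel coupler cap at its -y end (top 30 mm above the origin). Origin: the middle of the coupler's socket, on the ball's centre when seated. The latch is carried on it
- latch (a joint): how far the latch is pulled out, in m: 0 = locked (spring pushed in), stop at 0.018. The latch slides along the machine's -x (towards the drawer side); the spring pushes back with 5 N at 0 and 12 N at 0.018 and it springs in when let go. Below about 0.009 its blade is caught under the ball and the arm cannot rise; pull it 0.012 to 0.016 while the arm is down, then lift by the same handle
- latch_grip (a point): grip point of the latch's upright black handle, a block 16 (machine x) x 24 (y) x 65 tall; the point is at its middle in x and y, 23 mm below its top and about 177 mm above the table when seated. It lies 95 mm from the ball on the machine's -x side (plus the latch's travel); 60 mm free on the coupler side at the height of the grip
- bottle_mid (a point): bystander: clear bottle with a white cap, 60 diameter, 170 tall, on the table to the left; point half-way up
- cup_mid (a point): bystander: open steel cup, 72 diameter, 80 tall, on the table to the left; point half-way up
- carton_mid (a point): bystander: closed cardboard carton 120 x 80 x 55 high, on the table to the right; point half-way up

How it is judged:
By the outcome, as a careful person would: the job done as asked, in the order asked, and still so for the second after the job is handed in, while the arm keeps its last pose, push and grip.
It also fails if it takes over 54 s, if anything falls off the work surface, if the arm or the gripper's body presses on something with over 40 N, if the wrist force passes 120 N, or if a joint passes its speed limit or range.

ROBOT

A 6-joint arm with a two-finger parallel gripper is mounted at the origin on the work surface. World frame = base frame: x ahead of the robot, y to its left, z up, the work surface at z = 0. Lengths are in m, angles in rad, forces in N, time in s.
With the tool pointing down it reaches from about 0.3 to 0.95 m from the base axis. Payload 3.1 kg.
Tool frame: the origin (TCP) lies at the very end of the fingers, on their centre line; the grasp point (between the pads) lies 19 mm behind it; z points along the fingers, y is the line along which they close (so a half turn about z gives the same grasp; the last joint's range is limited). The gripper opens to 85 mm and grips with 20 to 120 N. Pads are 22 mm wide; open, the fingers measure 114 mm over their backs; the gripper's body (76 mm by 85 mm) begins 54 mm behind the grasp point. The pads swing forward as they close: fully open they stand 13 mm farther back than shut.
Start: joints at [1.258, 0.308, 1.634, -0, 1.2, -0.07], TCP at [0.15, 0.607, 0.231] pointing down, gripper open.
Joint ranges: [-3.06, 3.06], [-0.79, 1.96], [0.05, 2.63], [-1.19, 4.34], [0.05, 2.64], [-2.94, 2.94]. Speed limits (rad/s): [2.79, 2.79, 3.14, 3.14, 3.14, 3.14].

INTERFACE

Orientations are given as a rotation vector (axis times angle).
In Python, from rig import manip, get_image, calibration gives the robot as it stands.
- The arm moves only by the tool drive_tool, never from a script. Its argument "series" is a list of rows, each an object with "dp": the shift along the tool's x, y, z as a fraction of full scale, a list of three; "dr": the turn, a rotation vector about the tool's x, y, z as a fraction of full scale, a list of three; "grip": the opening, from 0 (shut) to 1 (fully open). In form: [{"dp": [dx, dy, dz], "dr": [rx, ry, rz], "grip": grip}, ...]. A call has 1 to 20 rows; each row is the pose to reach, as a shift and turn from the pose commanded when the call began, along the tool's axes at that moment; what a row does not reach only later rows make up. Full scale, the value 1, is 0.2 m for a shift and 1.5 rad for a turn. A row lasts 1/10 s, in which the tool goes at most 50 mm and 8.59 degrees, less where a joint would pass 70% of its speed; a pose out of reach is approached as far as the arm can. A call with a number of a shift or a turn outside -1 to 1 is refused whole. A call with a gripper value outside its range is refused whole. The fingers move at their own pace and stop on an object; "grip_force" is the grip in N (left out, the last holds). Time passes only in rows, so rows that repeat a pose let the fingers close. It gives the time, the measured TCP pose, the force, the opening and the grip force at its end, in the units of the state.
- manip.read_state(): the state, without advancing time (a new reading comes with each control period).
- get_image(name): name is "scene" or "top" or "wrist"; returns the picture (384x512x3 uint8, red, green, blue); there is no depth.
- calibration(name): a dict with "fx", "fy", "cx", "cy" (pixels), "T" (4x4, takes a point from camera to world coordinates). Camera axes: x right, y up, looking along -z (the intrinsics and any distortion apply to the point x, -y, -z); pixel columns grow to the right and rows downward; lengths in m; the calibration is good to about 2 mm. The wrist camera is an equidistant fisheye: a pixel r from the principal point sees the ray r / f radians off the axis. A picture is of the moment at which its call begins: read the wrist's pose just before it. calibration takes no time and is no camera call; for the wrist camera it gives the pose at the moment of the call.
- manip.job_done(): hands the job in; it is judged then, once.
The state is a dict: "time": time; "q": joint angles; "qvel": joint speeds; "joint_torque": joint torques, N m; "eef_pos": TCP position; "tool_rot": TCP orientation; "ft_force": force on the tool from outside, world axes, zero at the start; "torque": the same for the moment, N m; "width": finger opening in m; "grip_force": force on a finger pad.
Only numpy, scipy, OpenCV 4.12 (cv2) and the standard library are available. Lean on these libraries where they do the work, as an engineer would, in place of code of your own. Each camera call takes 0.05 s, during which the arm holds its last target. There are 200 camera calls.

## Working session

There is one attempt and no reset: what is moved stays moved. The work goes in short steps, Python scripts to look and compute and a tool call to move; the robot and the scene stay as the last step left them, time stands still between calls to the robot, and variables do not carry over. Pictures are saved under pics/ and viewed, at most 10 in all, crops included, and the job is handed in when it is done.

Besides the shell and the picture viewer there is one more tool, called after "Call:" in YAML: its name, and indented under it one key for each argument. drive_tool: Moves the arm, as the interface text tells. Shift numbers are shares of 0.2 m and turn numbers shares of 1.5 rad, none past 1 either way. Its arguments: {"type":"object","properties":{"series":{"type":"array","items":{"type":"object","properties":{"dp":{"type":"array","items":{"type":"number"}},"dr":{"type":"array","items":{"type":"number"}},"grip":{"type":"number"}}}},"grip_force":{"type":"number"}},"required":["series"]}

```bash
mkdir -p pics
python3 - <<'E'
from rig import manip,get_image,calibration
import cv2,numpy as np
for n in("scene","top"):
    im=get_image(n);cv2.imwrite(f"pics/{n}0.png",cv2.resize(im[:,:,::-1],(768,576),interpolation=cv2.INTER_CUBIC))
    c=calibration(n);print(n,{k:np.round(v,3).tolist() if k=="T" else v for k,v in c.items()})
s=manip.read_state();print(s)
E
```

```text
scene {'fx': 359.5627469230097, 'fy': 359.5627469230097, 'cx': 249.69588635696252, 'cy': 185.75540729593445, 'T': [[0.759, -0.568, 0.318, 0.945], [0.651, 0.654, -0.386, -0.447], [0.011, 0.5, 0.866, 1.122], [0.0, 0.0, 0.0, 1.0]]}
top {'fx': 356.22135386753035, 'fy': 356.22135386753035, 'cx': 257.18961212394817, 'cy': 198.25222596459616, 'T': [[-0.029, 0.986, -0.161, 0.449], [-1.0, -0.03, -0.0, 0.0], [-0.005, 0.161, 0.987, 1.054], [0.0, 0.0, 0.0, 1.0]]}
{'time': 0.1, 'q': array([ 1.25828634e+00,  3.08906692e-01,  1.63505307e+00, -1.02433503e-05,
        1.19970478e+00, -6.97007218e-02]), 'qvel': array([ 8.30432094e-05, -2.49003091e-03, -3.13154828e-03, -3.73972836e-04,
        2.90908799e-04, -1.21283031e-03]), 'joint_torque': array([-2.71763074e-04, -4.16407585e+01, -2.77643484e+01, -2.04450798e-04,
        3.97831929e-03,  1.90185114e-05]), 'eef_pos': array([0.15007021, 0.60595124, 0.23017187]), 'tool_rot': array([-0.38041514, -3.11808672,  0.00319772]), 'ft_force': array([0.30421908, 0.58908659, 0.11393078]), 'torque': array([ 0.03152414, -0.00895948, -0.01603882]), 'grip_force': 0.0, 'width': 0.08523738166327796}
```

View pics/scene0.png

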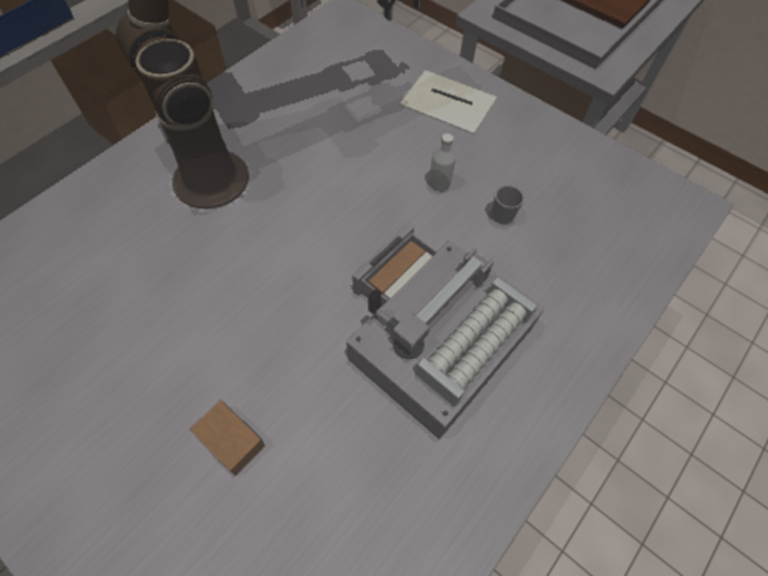

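View pics/top0.png

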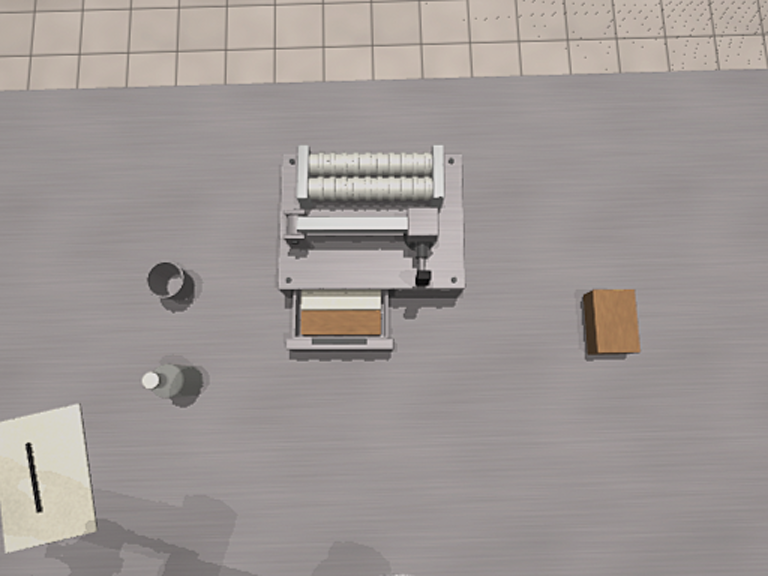

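The scene view shows the machine upright with its drawer open. In the top view (768 px scale) the housing top corners are about (281,153), (463,153), (463,289), (279,289). The drawer's front edge is at rows 338–350, columns 287–393. The black handle is near (423,277), the cup and bottle are well to the left, and the carton is to the right.

```bash
cat > h.py <<'E'
from rig import manip,get_image,calibration
import cv2,numpy as np
from scipy.spatial.transform import Rotation as R
def ray(n,u,v):
    c=calibration(n);T=np.array(c["T"]);d=T[:3,:3]@np.array([(u-c["cx"])/c["fx"],-(v-c["cy"])/c["fy"],-1]);return T[:3,3],d
def onz(n,u,v,z):
    o,d=ray(n,u,v);return o+d*(z-o[2])/d[2]
def two(a,b):
    (o,d),(p,e)=a,b;s=np.linalg.lstsq(np.c_[d,-e],p-o,rcond=None)[0];A,B=o+s[0]*d,p+s[1]*e;return (A+B)/2,np.linalg.norm(A-B)
E
python3 - <<'E'
from h import *
np.set_printoptions(precision=4,suppress=True)
P={k:onz("top",u/1.5,v/1.5,z) for k,(u,v,z) in dict(RL=(281,153,.1),RR=(463,153,.1),FR=(464.5,289.5,.1),FL=(278.5,289.5,.1),DL=(287,350,.082),DR=(393,350,.082),ht=(423,277,.2)).items()}
for k,v in P.items():print(k,v)
print("width",np.linalg.norm(P["RL"]-P["RR"]),np.linalg.norm(P["FL"]-P["FR"]),np.linalg.norm(P["FL"]-P["RL"]))
# black blobs near handle
for n,(x0,x1,y0,y1) in dict(top=(265,300,165,200),scene=(235,265,180,215)).items():
    im=get_image(n);g=im.max(2)[y0:y1,x0:x1];m=(g<45).astype(np.uint8)
    k,l,s,c=cv2.connectedComponentsWithStats(m)
    for i in range(1,k):
        if s[i,4]>8:print(n,s[i]+[x0,y0,0,0,0],c[i]+[x0,y0])
    cv2.imwrite(f"pics/{n}1.png",cv2.resize(im[y0-40:y1+30,x0-80:x1+50,::-1],None,fx=4,fy=4,interpolation=cv2.INTER_CUBIC))
T=R.from_rotvec(manip.read_state()["tool_rot"]).as_matrix();print(T)
E
```

```text
RL [0.8878 0.1908 0.1   ]
RR [ 0.877  -0.1536  0.1   ]
FR [ 0.615  -0.1426  0.1   ]
FL [0.6252 0.1946 0.1   ]
DL [0.5164 0.1825 0.082 ]
DR [ 0.5107 -0.0099  0.082 ]
ht [ 0.6203 -0.0612  0.2   ]
width 0.34455728156047055 0.33740155099067043 0.26270207575880994
top [277 181  10  10  55] [281.1818 186.5091]
[[-0.9707  0.2404 -0.0005]
 [ 0.2404  0.9707 -0.0015]
 [ 0.0002 -0.0015 -1.    ]]
```

View pics/top1.png

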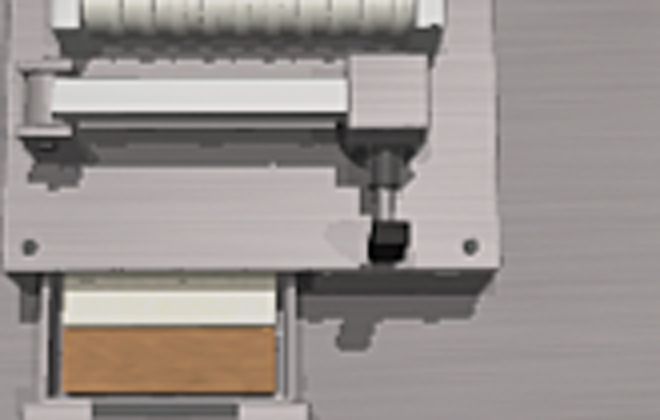

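View pics/scene1.png

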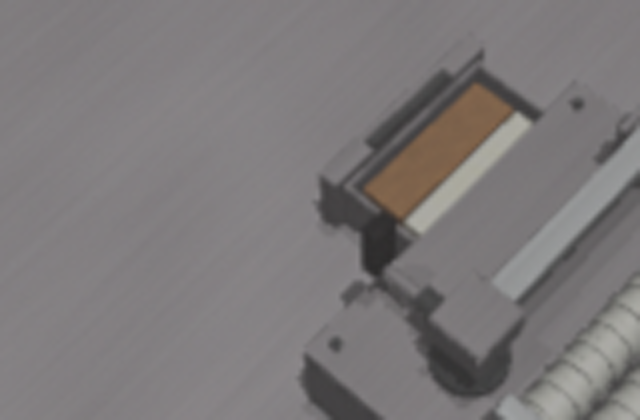

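Call:
drive_tool:
  series:
    - {"dp":[-0.82,-0.83,0],"dr":[0,0,0.905],"grip":0}
    - {"dp":[-0.82,-0.83,0],"dr":[0,0,0.905],"grip":0}
    - {"dp":[-0.82,-0.83,0],"dr":[0,0,0.905],"grip":0}
    - {"dp":[-0.82,-0.83,0],"dr":[0,0,0.905],"grip":0}
    - {"dp":[-0.82,-0.83,0],"dr":[0,0,0.905],"grip":0}
    - {"dp":[-0.82,-0.83,0],"dr":[0,0,0.905],"grip":0}
    - {"dp":[-0.82,-0.83,0],"dr":[0,0,0.905],"grip":0}
    - {"dp":[-0.82,-0.83,0],"dr":[0,0,0.905],"grip":0}
    - {"dp":[-0.82,-0.83,0],"dr":[0,0,0.905],"grip":0}
    - {"dp":[-0.82,-0.83,0],"dr":[0,0,0.905],"grip":0}
    - {"dp":[-0.82,-0.83,0],"dr":[0,0,0.905],"grip":0}

```text
time: 1.3
eef_pos: [0.2695, 0.406, 0.2312]
tool_rot: [2.251, 2.192, -0.0]
ft_force: [-0.1, -0.2, 0.4]
width: 0.0001
grip_force: 0.0
```

Call:
drive_tool:
  series:
    - {"dp":[-0.8,0.48,0],"dr":[0,0,0.002],"grip":0}
    - {"dp":[-0.8,0.48,0],"dr":[0,0,0.002],"grip":0}
    - {"dp":[-0.8,0.48,0],"dr":[0,0,0.002],"grip":0}
    - {"dp":[-0.8,0.48,0],"dr":[0,0,0.002],"grip":0}

```text
time: 1.7
eef_pos: [0.3615, 0.2413, 0.2314]
tool_rot: [2.254, 2.187, 0.0]
ft_force: [1.0, 0.6, 0.6]
width: -0.0
grip_force: 0.0
```

Call:
drive_tool:
  series:
    - {"dp":[-0.78,0.48,0],"dr":[0,0,0],"grip":0}
    - {"dp":[-0.78,0.48,0],"dr":[0,0,0],"grip":0}
    - {"dp":[-0.78,0.48,0],"dr":[0,0,0],"grip":0}
    - {"dp":[-0.78,0.48,0],"dr":[0,0,0],"grip":0}
    - {"dp":[-0.78,0.48,0.93],"dr":[0,0,0],"grip":0}
    - {"dp":[-0.78,0.48,0.93],"dr":[0,0,0],"grip":0}
    - {"dp":[-0.78,0.48,0.93],"dr":[0,0,0],"grip":0}
    - {"dp":[-0.78,0.48,0.93],"dr":[0,0,0],"grip":0}
    - {"dp":[-0.78,0.48,0.93],"dr":[0,0,0],"grip":0}

```text
time: 2.6
eef_pos: [0.446, 0.0837, 0.0404]
tool_rot: [-2.249, -2.182, 0.016]
ft_force: [-0.4, 0.4, 0.2]
width: 0.0001
grip_force: 0.0
```

Call:
drive_tool:
  series:
    - {"dp":[0,0.1,0],"dr":[0,0,0],"grip":0}
    - {"dp":[0,0.17,0],"dr":[0,0,0],"grip":0}
    - {"dp":[0,0.24,0],"dr":[0,0,0],"grip":0}
    - {"dp":[0,0.31,0],"dr":[0,0,0],"grip":0}
    - {"dp":[0,0.38,0],"dr":[0,0,0],"grip":0}
    - {"dp":[0,0.45,0],"dr":[0,0,0],"grip":0}
    - {"dp":[0,0.52,0],"dr":[0,0,0],"grip":0}
    - {"dp":[0,0.57,0],"dr":[0,0,0],"grip":0}
    - {"dp":[0,0.6,0],"dr":[0,0,0],"grip":0}
    - {"dp":[0,0.6,0],"dr":[0,0,0],"grip":0}

```text
time: 3.6
eef_pos: [0.5738, 0.0804, 0.0468]
tool_rot: [2.254, 2.184, 0.005]
ft_force: [-0.3, -0.4, -0.6]
width: 0.0001
grip_force: 0.0
```

Call:
drive_tool:
  series:
    - {"dp":[0,0.02,0],"dr":[0,0,0],"grip":0}
    - {"dp":[0,0.04,0],"dr":[0,0,0],"grip":0}
    - {"dp":[0,0.055,0],"dr":[0,0,0],"grip":0}

```text
time: 3.9
eef_pos: [0.5822, 0.08, 0.0452]
tool_rot: [-2.257, -2.185, 0.001]
ft_force: [-2.4, 0.0, 2.3]
width: -0.0
grip_force: 1.4
```

Run:
```python
from h import *
im=get_image("scene");cv2.imwrite("pics/s2.png",cv2.resize(im[110:300,180:380,::-1],None,fx=3,fy=3,interpolation=cv2.INTER_CUBIC))
print(manip.read_state()["ft_force"])
```

```text
[-1.56996116  0.58883513  0.11410871]
```

View pics/s2.png

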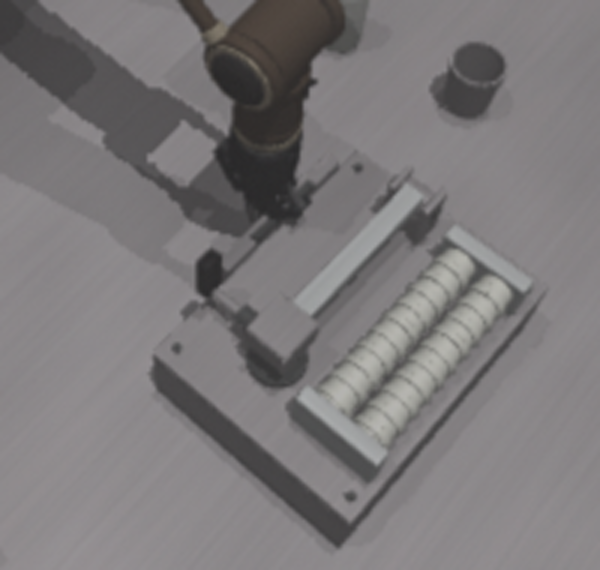

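The drawer is almost shut, with only a thin gap left. The handle stands free at about (208,270) in the crop. I'll keep pushing in small steps until the force rises.

Call:
drive_tool:
  series:
    - {"dp":[0,0.02,0],"dr":[0,0,0],"grip":0}
    - {"dp":[0,0.04,0],"dr":[0,0,0],"grip":0}
    - {"dp":[0,0.04,0],"dr":[0,0,0],"grip":0}

```text
time: 4.25
eef_pos: [0.5895, 0.0798, 0.0449]
tool_rot: [-2.256, -2.183, 0.004]
ft_force: [-6.5, 0.9, 2.9]
width: -0.0001
grip_force: 0.0
```

Call:
drive_tool:
  series:
    - {"dp":[0,0.015,0],"dr":[0,0,0],"grip":0}
    - {"dp":[0,0.03,0],"dr":[0,0,0],"grip":0}
    - {"dp":[0,0.03,0],"dr":[0,0,0],"grip":0}

```text
time: 4.55
eef_pos: [0.5891, 0.0798, 0.0451]
tool_rot: [-2.248, -2.177, 0.02]
ft_force: [-22.3, 0.0, 18.1]
width: 0.0001
grip_force: 0.3
```

Call:
drive_tool:
  series:
    - {"dp":[0,-0.1,0],"dr":[0,0,0],"grip":0}
    - {"dp":[0,-0.25,0],"dr":[0,0,0],"grip":0}
    - {"dp":[0,-0.25,-0.2],"dr":[0,0,0],"grip":0.6}
    - {"dp":[0,-0.25,-1],"dr":[0,0,0],"grip":0.6}
    - {"dp":[0,-0.25,-1],"dr":[0,0,0],"grip":0.6}
    - {"dp":[0,-0.25,-1],"dr":[0,0,0],"grip":0.6}
    - {"dp":[0,-0.25,-1],"dr":[0,0,0],"grip":0.6}
    - {"dp":[-0.7,-0.25,-1],"dr":[0,0,0],"grip":0.6}
    - {"dp":[-0.7,-0.25,-1],"dr":[0,0,0],"grip":0.6}
    - {"dp":[-0.7,-0.25,-1],"dr":[0,0,0],"grip":0.6}
    - {"dp":[-0.7,-0.25,-1],"dr":[0,0,0],"grip":0.6}

```text
time: 5.65
eef_pos: [0.5428, -0.0635, 0.2453]
tool_rot: [2.26, 2.177, -0.001]
ft_force: [-0.5, -0.3, -0.2]
width: 0.0514
grip_force: 0.0
```

Run:
```python
from h import *
np.set_printoptions(precision=4,suppress=True)
s=manip.read_state();print(s["eef_pos"],R.from_rotvec(s["tool_rot"]).as_matrix(),s["width"])
c=calibration("wrist");im=get_image("wrist");cv2.imwrite("pics/w.png",cv2.resize(im[:,:,::-1],None,fx=1.5,fy=1.5))
t=get_image("top");cv2.imwrite("pics/t3.png",cv2.resize(t[90:240,170:330,::-1],None,fx=4,fy=4,interpolation=cv2.INTER_CUBIC))
print({k:np.round(v,4).tolist() for k,v in c.items() if k!="model"})
```

```text
[ 0.5428 -0.0635  0.2453] [[ 0.0377  0.9993  0.0021]
 [ 0.9993 -0.0376 -0.0029]
 [-0.0028  0.0022 -1.    ]] 0.05143639106778488
{'fx': 297.3186, 'fy': 297.3186, 'cx': 261.3983, 'cy': 192.8928, 'T': [[0.9994, 0.0351, 0.008, 0.5441], [-0.0359, 0.9541, 0.2972, 0.0116], [0.0028, -0.2973, 0.9548, 0.3869], [0.0, 0.0, 0.0, 1.0]]}
```

View pics/w.png

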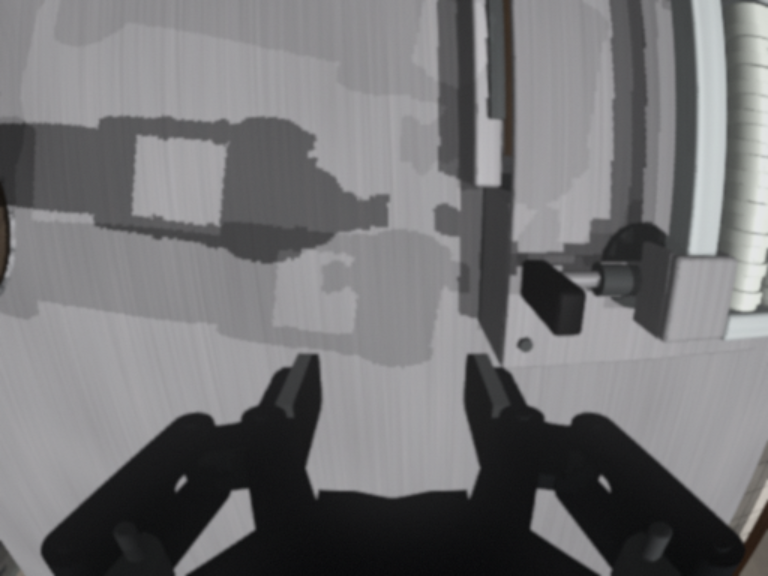

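View pics/t3.png

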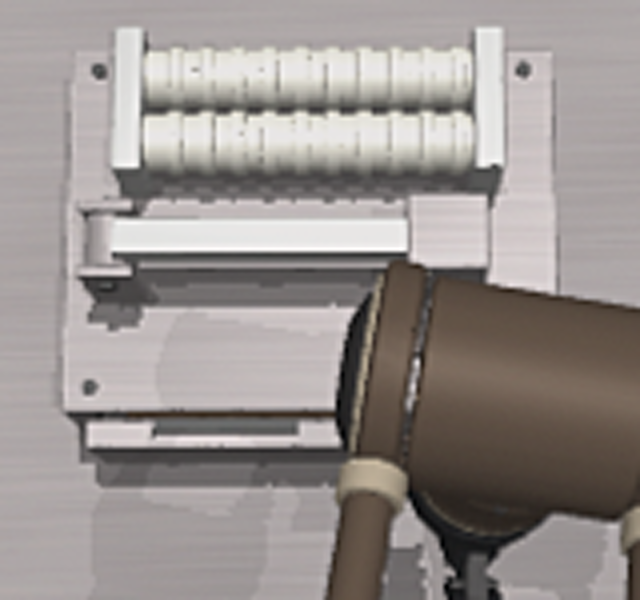

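The top crop shows the drawer's front edge at row 447, with a thin dark slit behind it. The wrist view shows the handle's top face centred near (570,312). I'll compute both positions.

Run:
```python
from h import *
np.set_printoptions(precision=4,suppress=True)
f=lambda u,v,z:onz("top",170+u/4,90+v/4,z)
print("drawer top: outer",f(100,447,.082),f(320,446,.082),"inner",f(100,421,.082),f(320,419,.082),"housing front",f(66,411,.1),f(300,411,.1))
c=calibration("wrist");T=np.array(c["T"])
def w(u,v,z):
    a=(u-c["cx"])/c["fx"];b=(v-c["cy"])/c["fy"];r=np.hypot(a,b)
    d=T[:3,:3]@np.array([np.sin(r)*a/r,-np.sin(r)*b/r,-np.cos(r)]);o=T[:3,3];return o+d*(z-o[2])/d[2]
for p in [(557,294),(584,291),(582,331),(557,334),(570,312)]:print("handle",w(p[0]/1.5,p[1]/1.5,.2))
print("front edge",w(501/1.5,362/1.5,.1),w(513/1.5,180/1.5,.1),"corner drawer outer",w(477/1.5,185/1.5,.082),w(500/1.5,185/1.5,.082))
for p in [(672,257),(733,257),(726,336),(668,340)]:print("coupler",w(p[0]/1.5,p[1]/1.5,.185))
```

```text
drawer top: outer [0.6031 0.1724 0.082 ] [0.5993 0.0205 0.082 ] inner [0.6214 0.1724 0.082 ] [0.6182 0.02   0.082 ] housing front [0.6258 0.1924 0.1   ] [0.621  0.0331 0.1   ]
handle [ 0.6181 -0.0473  0.2   ]
handle [ 0.632  -0.0463  0.2   ]
handle [ 0.6333 -0.0667  0.2   ]
handle [ 0.62   -0.0674  0.2   ]
handle [ 0.6257 -0.0565  0.2   ]
front edge [ 0.619  -0.1315  0.1   ] [ 0.6227 -0.0012  0.1   ] corner drawer outer [ 0.6019 -0.0058  0.082 ] [ 0.6183 -0.0058  0.082 ]
coupler [ 0.6924 -0.0341  0.185 ]
coupler [ 0.7403 -0.0342  0.185 ]
coupler [ 0.7467 -0.0841  0.185 ]
coupler [ 0.6986 -0.0827  0.185 ]
```

Call:
drive_tool:
  series:
    - {"dp":[0.03,0.41,0],"dr":[0,0,0],"grip":0.6}
    - {"dp":[0.03,0.41,0],"dr":[0,0,0],"grip":0.6}
    - {"dp":[0.03,0.41,0],"dr":[0,0,0],"grip":0.6}
    - {"dp":[0.03,0.41,0.15],"dr":[0,0,0],"grip":0.6}
    - {"dp":[0.03,0.41,0.3],"dr":[0,0,0],"grip":0.6}
    - {"dp":[0.03,0.41,0.41],"dr":[0,0,0],"grip":0.6}
    - {"dp":[0.03,0.41,0.41],"dr":[0,0,0],"grip":0.6}

```text
time: 6.45
eef_pos: [0.6205, -0.0533, 0.1587]
tool_rot: [-2.25, -2.182, 0.008]
ft_force: [-1.0, 0.5, 0.5]
width: 0.0514
grip_force: 0.0
```

Run:
```python
from h import *
s=manip.read_state();print(s["eef_pos"],s["ft_force"])
im=get_image("wrist");cv2.imwrite("pics/w2.png",cv2.resize(im[120:340,130:430,::-1],None,fx=2.5,fy=2.5))
```

```text
[ 0.62050571 -0.05332447  0.1586928 ] [-1.04891648  0.45750993  0.47407331]
```

View pics/w2.png

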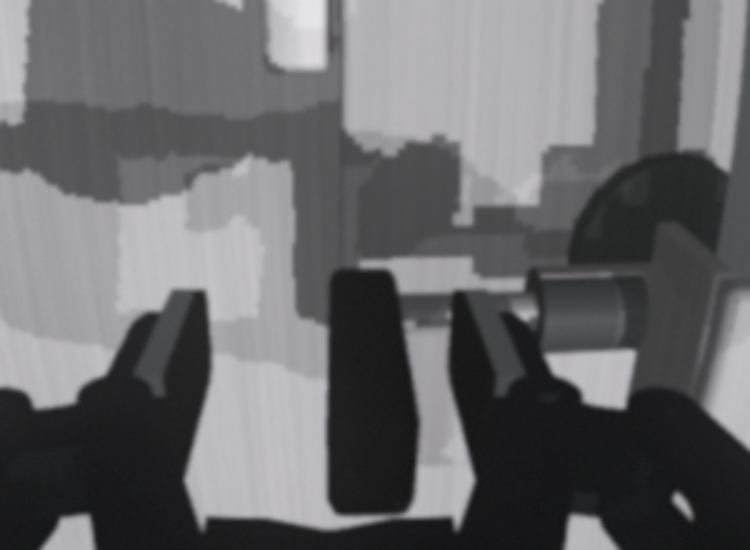

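Call:
drive_tool:
  series:
    - {"dp":[-0.015,0.01,-0.01],"dr":[0,0,0],"grip":0.6}
    - {"dp":[-0.015,0.01,-0.01],"dr":[0,0,0],"grip":0.6}
    - {"dp":[-0.015,0.01,-0.01],"dr":[0,0,0],"grip":0.6}

```text
time: 6.8
eef_pos: [0.6276, -0.0587, 0.1674]
tool_rot: [2.255, 2.183, 0.004]
ft_force: [0.3, -0.3, 0.2]
width: 0.0512
grip_force: 0.0
```

Well centred at x 0.6276, so I'll close.

Call:
drive_tool:
  series:
    - {"dp":[0,0,0],"dr":[0,0,0],"grip":0.3}
    - {"dp":[0,0,0],"dr":[0,0,0],"grip":0}
    - {"dp":[0,0,0],"dr":[0,0,0],"grip":0}
    - {"dp":[0,0,0],"dr":[0,0,0],"grip":0}
    - {"dp":[0,0,0],"dr":[0,0,0],"grip":0}
    - {"dp":[0,0,0],"dr":[0,0,0],"grip":0}
  grip_force: 60

```text
time: 7.4
eef_pos: [0.6281, -0.0586, 0.166]
tool_rot: [2.254, 2.183, 0.005]
ft_force: [5.1, 0.6, -1.6]
width: 0.0149
grip_force: 59.9
```

Call:
drive_tool:
  series:
    - {"dp":[0,-0.025,0],"dr":[0,0,0],"grip":0}
    - {"dp":[0,-0.05,0],"dr":[0,0,0],"grip":0}
    - {"dp":[0,-0.07,0],"dr":[0,0,0],"grip":0}
    - {"dp":[0,-0.07,0],"dr":[0,0,0],"grip":0}
    - {"dp":[0,-0.07,0],"dr":[0,0,0],"grip":0}

```text
time: 7.9
eef_pos: [0.6157, -0.0582, 0.1661]
tool_rot: [2.252, 2.181, 0.008]
ft_force: [9.6, -0.6, -3.3]
width: 0.0149
grip_force: 59.2
```

Call:
drive_tool:
  series:
    - {"dp":[0,-0.009,0],"dr":[0,0,0],"grip":0}
    - {"dp":[0,-0.009,0],"dr":[0,0,0],"grip":0}
    - {"dp":[0.003,-0.009,-0.033],"dr":[0,-0.02,0],"grip":0}
    - {"dp":[0.0055,-0.009,-0.066],"dr":[0,-0.04,0],"grip":0}
    - {"dp":[0.0055,-0.009,-0.066],"dr":[0,-0.04,0],"grip":0}
  grip_force: 80

```text
time: 8.4
eef_pos: [0.6147, -0.057, 0.1802]
tool_rot: [2.219, 2.152, -0.058]
ft_force: [10.4, -1.0, -5.0]
width: 0.0149
grip_force: 80.1
```

Call:
drive_tool:
  series:
    - {"dp":[0.003,0,-0.033],"dr":[0,-0.02,0],"grip":0}
    - {"dp":[0.0055,0,-0.066],"dr":[0,-0.04,0],"grip":0}
    - {"dp":[0.01,0,-0.099],"dr":[0,-0.06,0],"grip":0}
    - {"dp":[0.0145,0,-0.131],"dr":[0,-0.08,0],"grip":0}
    - {"dp":[0.02,0,-0.164],"dr":[0,-0.1,0],"grip":0}
    - {"dp":[0.0275,0,-0.196],"dr":[0,-0.12,0],"grip":0}
    - {"dp":[0.036,0,-0.228],"dr":[0,-0.14,0],"grip":0}
    - {"dp":[0.0445,0,-0.26],"dr":[0,-0.16,0],"grip":0}
    - {"dp":[0.055,0,-0.291],"dr":[0,-0.18,0],"grip":0}
    - {"dp":[0.0655,0,-0.322],"dr":[0,-0.2,0],"grip":0}
    - {"dp":[0.0655,0,-0.322],"dr":[0,-0.2,0],"grip":0}
    - {"dp":[0.0655,0,-0.322],"dr":[0,-0.2,0],"grip":0}
    - {"dp":[0.0655,0,-0.322],"dr":[0,-0.2,0],"grip":0}

```text
time: 9.7
eef_pos: [0.6145, -0.0401, 0.2423]
tool_rot: [2.054, 1.993, -0.366]
ft_force: [10.4, -0.9, -3.8]
width: 0.0148
grip_force: 80.2
```

Run:
```python
from h import *
s=manip.read_state();print(s["eef_pos"],s["ft_force"],s["width"],np.abs(s["qvel"]).max())
im=get_image("scene");cv2.imwrite("pics/s4.png",cv2.resize(im[110:300,180:380,::-1],None,fx=3,fy=3,interpolation=cv2.INTER_CUBIC))
```

```text
[ 0.61452459 -0.04012496  0.24226644] [10.44042389 -0.91401361 -3.79944211] 0.0148399776331899 0.001673906407138644
```

View pics/s4.png

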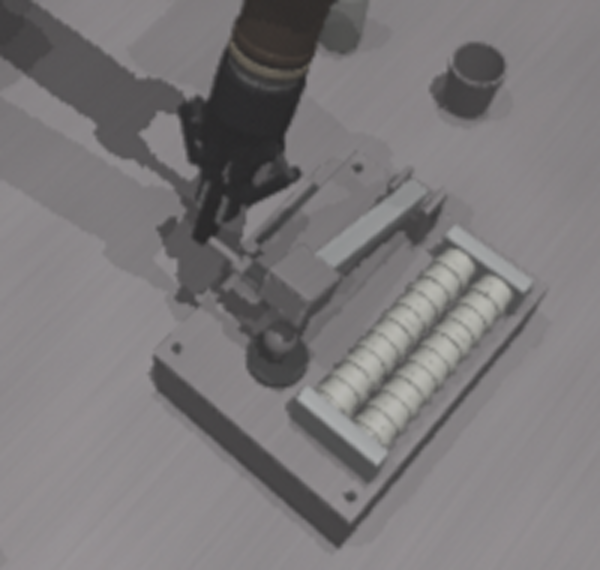

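The coupler is off the ball, which now shows at (278,340). It sits about 7.6 cm above its seat, held firmly and still, with the drawer shut.

```bash
python3 -c "
from rig import manip
print(manip.job_done())"
```

```text
the job is handed in; nothing more can be done
None
```

I pushed the drawer fully shut, pulled the latch out and lifted the coupler about 7.6 cm off its ball. The job was handed in at about 10 s with the arm still holding it steady; the bottle, cup and carton were not touched.

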